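# Make up the egg board and the pasta board

## Task

Make up the two serving boards from the things on the worktop: the board with three wells gets the salt shaker in its middle well and the egg timer and the wooden pepper mill in the wells on either side of it (either way round); the board with two wells gets the red-lidded jar and the dark-capped herb jar, one in each well. Stand every piece upright and flat on the floor of its well, and leave the tea light, the teaspoon and the lime where they lie.

Things in the scene. Friction and masses are not known exactly. Their poses are not given: they have to be found in the camera images.
- egg_board: Light-wood board, fixed, 302 mm long (own y) x 110 x 20 mm high, with THREE round wells in a row: 80 mm across, 10 mm deep (floor 10 mm above the worktop), centres at board y = -96, 0, +96 mm, x = 0. A thin steel loop, top 14 mm high, sticks out 17 mm at each end. Origin under its centre at worktop height, z up; long axis within 0.15 rad of world y; it may lie left or right.
- pasta_board: Light-wood board, fixed, 206 mm long (own y) x 110 x 20 mm high, with only TWO round wells: 80 mm across, 10 mm deep (floor 10 mm above the worktop), centres at board y = -48 and +48 mm, x = 0. The same steel end loops. Origin under its centre at worktop height, z up; long axis within 0.15 rad of world y; it may lie left or right.
- salt_shaker: Small glass salt shaker with a domed light-grey top, 44 mm across, 90 mm tall, slightly waisted. Origin at the centre of its underside, z up along its axis. Loose, starts upright on the worktop.
- egg_timer: Green egg-shaped kitchen timer, 62 to 64 mm across in its lower half, rounding in above, 60 mm tall, flat foot; its dial does not turn. Origin at the centre of its underside, z up along its axis. Loose, starts upright on the worktop.
- pepper_mill: Turned wooden pepper mill, 58 mm across the foot, tapering to a waist, round head 49 mm across from 123 to 159 mm up with a small steel knob, 170 mm tall; the head does not turn. Origin at the centre of its underside, z up along its axis. Loose, starts upright on the worktop.
- red_lid_jar: Squat glass jar with a red lid, 58 x 62 mm, 86 mm tall. Origin at the centre of its underside, z up along its axis. Loose, starts upright on the worktop.
- herb_jar: Slim herb jar, glass with a dark cap, 41 mm across, 105 mm tall, straight sides. Origin at the centre of its underside, z up along its axis. Loose, starts upright on the worktop.
- tea_light: Tea light in a metal cup, 38 mm across, 15 mm tall, loose among the stock; not to be moved. Origin at the centre of its underside.
- teaspoon: Steel teaspoon lying among the stock, 137 mm long (along its x axis) x 28 x 13 mm, loose; not to be moved. Origin under its middle.
- lime: Green lime, 60 x 48 x 48 mm, loose among the stock; not to be moved. Origin at the centre of its underside.

How it is judged:
By the outcome, as a careful person would: the job done as asked, in the order asked, and still so for the second after the job is handed in, with the robot touching nothing.
It also fails if it takes over 118 s, if anything falls off the work surface, if the arm or the gripper's body presses on something with over 40 N, if the wrist force passes 120 N, or if a joint passes its speed limit or range.

## Robot

A 7-joint arm with a two-finger parallel gripper is mounted at the origin on the work surface; the furniture and walls round the work are solid. World frame = base frame: x ahead of the robot, y to its left, z up, the work surface at z = 0. Lengths are in m, angles in rad, forces in N, time in s.
With the tool pointing down it reaches from about 0.4 to 0.85 m from the base axis. Payload 10.4 kg.
Tool frame: the origin (TCP) lies at the very end of the fingers, on their centre line; the grasp point (between the pads) lies 19 mm behind it (manip.hold_point_z is the z of the grasp point in the tool frame, in m); z points along the fingers, y is the line along which they close (so a half turn about z gives the same grasp; the last joint's range is limited). The gripper opens to 87 mm and grips with 3 to 60 N. Pads are 19 mm wide; open, the fingers measure 117 mm over their backs; the gripper's body (75 mm by 190 mm) begins 51 mm behind the grasp point.
Start: joints at [1.142, 0.332, -0.065, 1.46, 0.022, 1.35, -0.088], TCP at [0.247, -0.574, 0.223] pointing down, gripper open.
Joint ranges: [-2.6, 2.6], [-0.5, 2.12], [-1.47, 1.34], [0.16, 2.42], [-1.27, 4.41], [0.06, 2.06], [-2.6, 2.6]. Speed limits (rad/s): [2.22, 2.22, 2.79, 2.79, 3.14, 3.14, 3.14].

## Interface

Orientations are given as a 3x3 rotation matrix whose columns are the frame's x, y, z axes.
In Python, from plant import manip, grab_frame gives the robot as it stands. The module is installed in compiled form; this text tells all that it offers.
- The arm moves only by the tool send_rows, never from a script. Its argument "series" is one flat list of numbers, 7 for each row, row after row: the turn, a rotation vector about the tool's x, y, z in rad, then the shift along the tool's x, y, z in cm, then the closure in counts, from 0 (fully open) to 255 (shut). A call has 1 to 10 rows; each row shifts and turns the commanded pose from where the row before left it, along the tool's axes as they then stand; what a row does not reach is not made up. A row lasts 1/10 s, in which the tool goes at most 50 mm and 8.59 degrees, less where a joint would pass 70% of its speed; a pose out of reach is approached as far as the arm can. A call with a gripper value outside its range is refused whole. The fingers move at their own pace and stop on an object; "grip_force" is the grip in N (left out, the last holds). Time passes only in rows, so rows that do not move let the fingers close. It gives the time, the measured TCP pose, the force, the opening and the grip force at its end, in the units of the state.
- manip.observe(): the state, without advancing time (a new reading comes with each control period).
- grab_frame(name): name is "side" or "top" or "wrist"; returns a dict with "pixels" (420x560x3 uint8, red, green, blue), "depth" (420x560 float32, m along the optical axis (not along the pixel's ray), 0 where there is no reading), "intrinsics" (3x3 intrinsics, pixels), "world_to_cam" (4x4, takes a point from world to camera coordinates). Camera axes: x right, y down, z forward; pixel columns grow to the right and rows downward; lengths in m; the calibration is good to about 2 mm. A picture is of the moment at which its call begins.
- manip.sign_off(): hands the job in; it is judged then, once.
The state is a dict: "time_s": time; "qpos": joint angles; "joint_vel": joint speeds; "tau": joint torques, N m; "tool_pos": TCP position; "eef_rot": TCP orientation; "ft_force": force on the tool from outside, world axes, zero at the start; "moment": the same for the moment, N m; "gripper_width": finger opening in m; "grasp_force": force on a finger pad.
Only numpy, scipy, OpenCV 4.12 (cv2) and the standard library are available. Lean on these libraries where they do the work, as an engineer would, in place of code of your own. Each camera call takes 0.05 s, during which the arm holds its last target. There are 200 camera calls.

## Working session

There is one attempt and no reset: what is moved stays moved. The work goes in short steps, Python scripts to look and compute and a tool call to move; the robot and the scene stay as the last step left them, time stands still between calls to the robot, and variables do not carry over. Pictures are saved under pics/ and viewed, at most 14 in all, crops included, and the job is handed in when it is done.

Besides the shell and the picture viewer there is one more tool, called after "Call:" by a JSON object that holds its "api" and its "payload". send_rows: Moves the arm, as the interface text tells. Its arguments: {"type":"object","properties":{"series":{"type":"array","items":{"type":"number"}},"grip_force":{"type":"number"}},"required":["series"]}

```bash
mkdir -p pics
cat > h.py <<'E'
import numpy as np, cv2
from plant import manip, grab_frame
def world(f):
    K=f["intrinsics"];d=f["depth"];h,w=d.shape
    u,v=np.meshgrid(np.arange(w),np.arange(h))
    p=np.stack([(u-K[0,2])/K[0,0]*d,(v-K[1,2])/K[1,1]*d,d],-1)
    T=np.linalg.inv(f["world_to_cam"])
    P=p@T[:3,:3].T+T[:3,3]; P[d==0]=np.nan
    return P
def save(f,n): cv2.imwrite("pics/"+n,f["pixels"][:,:,::-1])
E
python3 - <<'E'
from h import *
s=manip.observe();print({k:np.round(v,3).tolist() for k,v in s.items()})
for n in["top","side"]:
    f=grab_frame(n);save(f,n+"0.png");np.save(n+"0.npy",world(f));print(n,np.round(np.linalg.inv(f["world_to_cam"]),2).tolist())
E
```

```text
{'time_s': 0.0, 'qpos': [1.142, 0.333, -0.065, 1.461, 0.022, 1.35, -0.089], 'joint_vel': [-0.001, 0.001, 0.0, -0.001, 0.001, 0.0, 0.001], 'tau': [0.001, -62.325, 0.025, -38.99, -0.061, 0.04, 0.0], 'tool_pos': [0.247, -0.574, 0.222], 'eef_rot': [[0.919, 0.395, -0.001], [0.395, -0.919, 0.001], [-0.0, -0.001, -1.0]], 'ft_force': [-0.328, 0.527, 0.568], 'moment': [0.026, 0.006, 0.029], 'grasp_force': 0.0, 'gripper_width': 0.087}
top [[-0.01, -1.0, 0.09, 0.39], [-1.0, 0.0, -0.02, -0.0], [0.02, -0.09, -1.0, 1.09], [0.0, 0.0, 0.0, 1.0]]
side [[-0.89, -0.32, 0.33, 0.11], [-0.46, 0.6, -0.65, 0.68], [0.01, -0.73, -0.68, 0.75], [0.0, 0.0, 0.0, 1.0]]
```

View pics/top0.png

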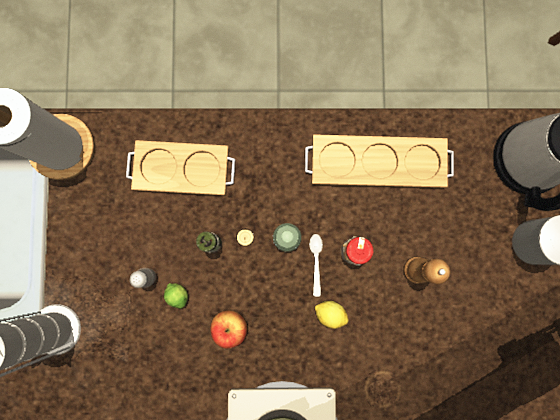

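View pics/side0.png

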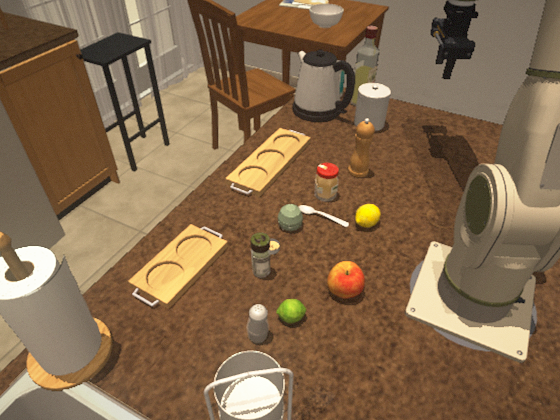

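The top view shows the 2-well board at (180,168) and the 3-well board at (380,161). The salt shaker is at (143,279), herb jar (208,242), tea light (245,237), timer (287,237), spoon (316,265), red jar (359,250), mill (foot 414,270; head 438,271) and lime (176,296). The side view agrees with this. Next I'll measure them.

```bash
cat > m.py <<'E'
from h import *
P=np.load("top0.npy");S=np.load("side0.npy")
img=cv2.imread("pics/top0.png")
print("table z",np.nanmedian(P[300:340,100:140,2]),np.nanmedian(P[200:230,60:120,2]))
# boards
for n,(a,b,c,d) in dict(pasta=(130,200,125,240),egg=(125,195,300,460)).items():
    m=np.zeros(P.shape[:2],bool);m[a:b,c:d]=1
    z=P[...,2]
    q=P[m&(z>.006)&(z<.03)&(img[...,2]>140)]
    r=cv2.minAreaRect(q[:,:2].astype(np.float32)*1000)
    print(n,np.round(r[0],1),np.round(r[1],1),round(r[2],2),"top z",np.percentile(q[:,2],[10,50,90]).round(4))
A=np.concatenate([P.reshape(-1,3),S.reshape(-1,3)]);src=np.r_[np.zeros(P[...,0].size),np.ones(S[...,0].size)]
C=dict(salt=(143,279),herb=(208,242),tea=(245,237),timer=(287,237),spoon=(316,265),red=(359,250),mill=(414,270),lime=(176,296),apple=(229,330),lemon=(331,314))
for n,(u,v) in C.items():
    c=P[v,u,:2]; R=.09 if n=="spoon" else .05
    out=[]
    for s in (0,1):
        q=A[(src==s)&(np.hypot(*(A[:,:2]-c).T)<R)&(A[:,2]>.008)]
        if len(q)<10: out.append(None);continue
        lo=np.percentile(q,1,axis=0);hi=np.percentile(q,99,axis=0)
        t=q[q[:,2]>hi[2]-.012]
        (cx,cy),(w,h),a=cv2.minAreaRect(q[:,:2].astype(np.float32)*1000)
        out.append((len(q),"x",lo[0].round(3),hi[0].round(3),"y",lo[1].round(3),hi[1].round(3),"z",hi[2].round(3),"topc",t.mean(0)[:2].round(3).tolist(),"rect",[round(k) for k in (cx,cy,w,h,a)]))
    print(n);[print("   ",*(map(str,o or ["-"]))) for o in out]
E
python3 m.py | sed 's/np.float64//g'
```

```text
table z 0.00045342769754985746 5.435124802000146e-06
pasta [600.5 223.8] [240.3 111. ] 86.62 top z [0.0091 0.0176 0.0222]
egg [ 614.9 -223.1] [334.2 112.1] 88.27 top z [0.0092 0.0178 0.0223]
salt
    467 x 0.323 0.377 y 0.235 0.308 z 0.091 topc [0.356, 0.292] rect [347, 274, 80, 40, 58]
    807 x 0.317 0.373 y 0.238 0.316 z 0.09 topc [0.353, 0.298] rect [346, 277, 85, 38, 66]
herb
    421 x 0.412 0.451 y 0.131 0.169 z 0.11 topc [0.432, 0.151] rect [440, 137, 40, 72, 29]
    774 x 0.411 0.449 y 0.134 0.173 z 0.108 topc [0.43, 0.155] rect [439, 139, 42, 75, 25]
tea
    138 x 0.427 0.464 y 0.062 0.098 z 0.019 topc [0.446, 0.08] rect [445, 80, 37, 36, 46]
    86 x 0.426 0.456 y 0.06 0.098 z 0.018 topc [0.44, 0.075] rect [439, 77, 21, 41, 29]
timer
    628 x 0.414 0.473 y -0.043 0.016 z 0.062 topc [0.443, -0.014] rect [444, -13, 59, 62, 0]
    531 x 0.414 0.469 y -0.029 0.018 z 0.061 topc [0.441, -0.008] rect [442, -8, 56, 56, 66]
spoon
    940 x 0.293 0.455 y -0.166 -0.002 z 0.09 topc [0.408, -0.151] rect [392, -95, 179, 140, 31]
    903 x 0.293 0.443 y -0.166 -0.0 z 0.088 topc [0.407, -
[... 303 characters left out ...]
] rect [370, -300, 55, 55, 45]
    925 x 0.344 0.393 y -0.31 -0.274 z 0.167 topc [0.369, -0.299] rect [368, -292, 56, 42, 12]
lime
    462 x 0.294 0.344 y 0.204 0.248 z 0.05 topc [0.319, 0.227] rect [319, 227, 48, 51, 88]
    527 x 0.293 0.343 y 0.211 0.253 z 0.048 topc [0.317, 0.232] rect [318, 231, 46, 52, 87]
apple
    1103 x 0.213 0.285 y 0.075 0.146 z 0.068 topc [0.248, 0.111] rect [249, 111, 76, 76, 84]
    1097 x 0.21 0.282 y 0.086 0.15 z 0.066 topc [0.245, 0.118] rect [246, 117, 71, 74, 71]
lemon
    677 x 0.25 0.304 y -0.141 -0.076 z 0.057 topc [0.277, -0.108] rect [277, -108, 60, 63, 16]
    469 x 0.249 0.302 y -0.129 -0.073 z 0.056 topc [0.275, -0.102] rect [274, -101, 65, 49, 29]
```

Call:
{"api": "send_rows", "payload": {"series": [0, 0, 0, 0, -4, -1, 0, 0, 0, 0, 0, -4, -1, 0, 0, 0, 0, 0, -4, -1, 0, 0, 0, -0.0895, 4.5, -0.2, 0, 0, 0, 0, -0.0895, 4.5, -0.2, 0, 0, 0, 0, -0.0895, 4.5, -0.2, 0, 0, 0, 0, -0.0895, 4.5, -0.2, 0, 0, 0, 0, -0.0895, 4.5, -0.2, 0, 0, 0, 0, -0.0895, 4.5, -0.2, 0, 0, 0, 0, -0.0895, 4.5, -0.2, 0, 0]}}

```text
time_s: 1.1
tool_pos: [0.4338, -0.2581, 0.2522]
eef_rot: [[0.51, 0.86, -0.0], [0.86, -0.51, 0.0], [0.0, -0.0, -1.0]]
ft_force: [0.9, -0.6, -0.2]
gripper_width: 0.0865
grasp_force: 0.0
```

Call:
{"api": "send_rows", "payload": {"series": [0, 0, -0.0895, 4.5, -0.2, 0, 0, 0, 0, -0.0895, 4.5, -0.2, 0, 0, 0, 0, -0.0895, 4.5, -0.2, 0, 0, 0, 0, -0.0895, 4.5, -0.2, 0, 0, 0, 0, -0.0895, 4.5, -0.2, 0, 0, 0, 0, -0.0895, 4.5, -0.2, 0, 0, 0, 0, 0, 0, 0, 0, 0]}}

```text
time_s: 1.8
tool_pos: [0.5039, 0.0048, 0.2527]
eef_rot: [[-0.011, 1.0, 0.0], [1.0, 0.011, 0.002], [0.002, 0.0, -1.0]]
ft_force: [-0.3, -0.1, 1.3]
gripper_width: 0.0868
grasp_force: 0.0
```

Call:
{"api": "send_rows", "payload": {"series": [0, 0, 0, 3.6, -1.8, 0.5, 0, 0, 0, 0, 3.6, -1.8, 0.5, 0, 0, 0, 0, 3.6, -1.8, 0.5, 0, 0, 0, 0, 3.6, -1.8, 0.5, 0, 0, 0, 0, 3.6, -1.8, 0.5, 0, 0, 0, 0, 3.6, -1.8, 0.5, 0, 0, 0, 0, 3.6, -1.8, 0.5, 0, 0, 0, 0, 3.6, -1.8, 0.5, 0, 0, 0, 0, 0, 0, 0, 0]}}

```text
time_s: 2.7
tool_pos: [0.3574, 0.29, 0.2122]
eef_rot: [[-0.005, 1.0, -0.001], [1.0, 0.005, 0.001], [0.001, -0.001, -1.0]]
ft_force: [0.6, 0.1, 0.3]
gripper_width: 0.0872
grasp_force: 0.0
```

Run:
```python
from h import *
f=grab_frame("wrist");save(f,"w0.png");s=manip.observe();print(s["tool_pos"],s["qpos"])
P=world(f);m=(P[...,2]>.075)&(np.hypot(P[...,0]-.355,P[...,1]-.295)<.05)
print(m.sum(),P[m].min(0),P[m].max(0)); print(np.linalg.inv(f["world_to_cam"]).round(3))
```

```text
[0.35917329 0.28757502 0.21224696] [ 0.21925816  0.03009418 -0.98899718  1.84809284  0.02576388  1.27750894
 -0.77430862]
62717 [0.30535834 0.2781732  0.0750579 ] [0.40491488 0.3236987  0.33279932]
[[ 1.     0.005  0.001  0.358]
 [ 0.005 -0.968 -0.25   0.358]
 [-0.     0.25  -0.968  0.374]
 [ 0.     0.     0.     1.   ]]
```

View pics/w0.png

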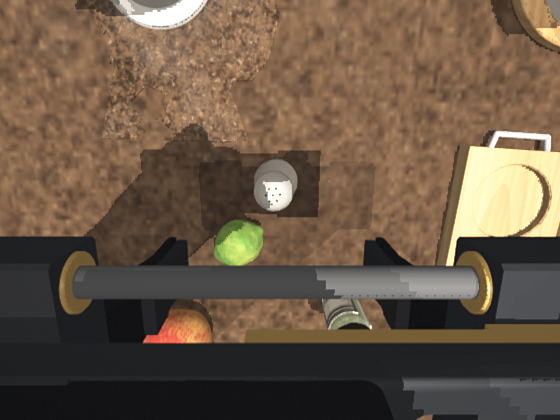

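The wrist view shows the salt shaker at (275,187) and the lime close by at (238,243). The herb jar at (347,312) is partly hidden.

```bash
cat > near.py <<'E'
import sys
from h import *
# near.py x y r zlo zhi [cam]
x,y,r,a,b=map(float,sys.argv[1:6]);cam=sys.argv[6] if len(sys.argv)>6 else "wrist"
f=grab_frame(cam);P=world(f);m=(P[...,2]>a)&(P[...,2]<b)&(np.hypot(P[...,0]-x,P[...,1]-y)<r)
q=P[m];s=manip.observe()
print(len(q),"lo",np.percentile(q,1,axis=0).round(4),"hi",np.percentile(q,99,axis=0).round(4),"mean",q.mean(0).round(4))
print("circ",np.round(cv2.minEnclosingCircle(q[:,:2].astype(np.float32)),4) if 0 else cv2.minEnclosingCircle(q[:,:2].astype(np.float32)))
print("tcp",s["tool_pos"].round(4),"q",np.round(s["qpos"],2),"t",s["time_s"])
E
python3 near.py .355 .295 .04 .03 .12
python3 near.py .355 .295 .04 .08 .12; python3 near.py .32 .23 .05 .01 .12
```

```text
1762 lo [0.3394 0.2806 0.0317] hi [0.3776 0.3163 0.0889] mean [0.3574 0.3008 0.0727]
circ ((0.3579058349132538, 0.2963390350341797), 0.02132098190486431)
tcp [0.3603 0.286  0.2123] q [ 0.22  0.03 -0.99  1.85  0.03  1.28 -0.77] t 2.8
1009 lo [0.3419 0.281  0.0801] hi [0.3707 0.3101 0.089 ] mean [0.3561 0.2965 0.0853]
circ ((0.35639774799346924, 0.29540205001831055), 0.01592404581606388)
tcp [0.3611 0.2851 0.2123] q [ 0.22  0.03 -0.99  1.85  0.03  1.28 -0.77] t 2.85
1847 lo [0.2947 0.2095 0.0206] hi [0.3439 0.2528 0.0473] mean [0.3206 0.2339 0.038 ]
circ ((0.3191949129104614, 0.22840236127376556), 0.029935600236058235)
tcp [0.3614 0.2848 0.2124] q [ 0.22  0.03 -0.98  1.85  0.03  1.28 -0.77] t 2.9
```

Call:
{"api": "send_rows", "payload": {"series": [0, 0, 0, 1.0, -0.4, 3, 0, 0, 0, 0, 0, 0, 2, 0, 0, 0, 0, 0, 0, 0, 0, 0, 0, 0, 0, 0, 0, 0]}}

```text
time_s: 3.3
tool_pos: [0.3573, 0.2952, 0.163]
eef_rot: [[0.003, 1.0, -0.0], [1.0, -0.003, -0.0], [-0.0, -0.0, -1.0]]
ft_force: [0.2, 0.0, 0.4]
gripper_width: 0.0868
grasp_force: 0.0
```

```bash
python3 -c "
from h import *
grab_frame('top');s=manip.observe();print(s['tool_pos'],s['eef_rot'],s['joint_vel'])"
```

```text
[0.35759996 0.29555866 0.16349296] [[ 3.02186512e-03  9.99995070e-01  8.53849818e-04]
 [ 9.99995378e-01 -3.02215061e-03  3.33273396e-04]
 [ 3.35852215e-04  8.52838764e-04 -9.99999580e-01]] [-0.00167975 -0.00900212 -0.00569563 -0.00892295  0.00144459 -0.00289735
 -0.00379385]
```

Call:
{"api": "send_rows", "payload": {"series": [0, 0, 0, 0, 0, 4, 0, 0, 0, 0, 0, 0, 4, 0, 0, 0, 0, 0, 0, 3.3, 0, 0, 0, 0, 0, 0, 2, 0, 0, 0, 0, 0, 0, 0, 0, 0, 0, 0, 0, 0, 0, 255, 0, 0, 0, 0, 0, 0, 255, 0, 0, 0, 0, 0, 0, 255, 0, 0, 0, 0, 0, 0, 255, 0, 0, 0, 0, 0, 0, 255], "grip_force": 20}}

```text
time_s: 4.35
tool_pos: [0.3571, 0.296, 0.03]
eef_rot: [[0.002, 1.0, 0.001], [1.0, -0.002, 0.0], [0.0, 0.001, -1.0]]
ft_force: [0.2, 0.4, 0.4]
gripper_width: 0.0547
grasp_force: 0.0
```

Call:
{"api": "send_rows", "payload": {"series": [0, 0, 0, 0, 0, 0, 255, 0, 0, 0, 0, 0, 0, 255, 0, 0, 0, 0, 0, 0, 255, 0, 0, 0, 0, 0, 0, 255, 0, 0, 0, 0, 0, -2, 255, 0, 0, 0, 0, 0, -4, 255, 0, 0, 0, 0, 0, -4, 255, 0, 0, 0, 0, 0, -4, 255, 0, 0, 0, 0, 0, -2, 255, 0, 0, 0, 0, 0, 0, 255]}}

```text
time_s: 5.35
tool_pos: [0.3577, 0.2968, 0.192]
eef_rot: [[0.002, 1.0, 0.004], [1.0, -0.002, 0.001], [0.001, 0.004, -1.0]]
ft_force: [-0.4, -0.0, -1.5]
gripper_width: 0.041
grasp_force: 19.9
```

Call:
{"api": "send_rows", "payload": {"series": [0, 0, 0, -3.7, 1.8, 0, 255, 0, 0, 0, -3.7, 1.8, 0, 255, 0, 0, 0, -3.7, 1.8, 0, 255, 0, 0, 0, -3.7, 1.8, 0, 255, 0, 0, 0, -3.7, 1.8, 0, 255, 0, 0, 0, -3.7, 1.8, 0, 255, 0, 0, 0, -3.7, 1.8, 0, 255, 0, 0, 0, -3.7, 1.8, 0, 255, 0, 0, 0, -3.7, 1.8, 0, 255, 0, 0, 0, -3.7, 1.8, 0, 255]}}

```text
time_s: 6.35
tool_pos: [0.5359, -0.0759, 0.1877]
eef_rot: [[0.001, 1.0, -0.002], [1.0, -0.001, 0.0], [0.0, -0.002, -1.0]]
ft_force: [0.7, 0.5, -0.4]
gripper_width: 0.0409
grasp_force: 19.9
```

Call:
{"api": "send_rows", "payload": {"series": [0, 0, 0, -3.7, 1.8, 0, 255, 0, 0, 0, -3.7, 1.8, 0, 255, 0, 0, 0, -3.7, 1.8, 0, 255, 0, 0, 0, -3.7, 1.8, 0, 255, 0, 0, 0, 0, 0, 0, 255, 0, 0, 0, 0, 0, 0, 255, 0, 0, 0, 0, 0, 0, 255]}}

```text
time_s: 7.05
tool_pos: [0.6076, -0.2208, 0.1883]
eef_rot: [[-0.0, 1.0, -0.002], [1.0, 0.0, 0.001], [0.001, -0.002, -1.0]]
ft_force: [1.1, 0.8, -0.8]
gripper_width: 0.0408
grasp_force: 19.9
```

Run:
```python
from h import *
f=grab_frame("wrist");save(f,"w1.png");P=world(f);np.save("w1.npy",P);s=manip.observe();print(s["tool_pos"],s["eef_rot"].round(3),s["qpos"],s["gripper_width"])
```

```text
[ 0.60767217 -0.22074286  0.18885572] [[-0.001  1.    -0.001]
 [ 1.     0.001  0.001]
 [ 0.001 -0.001 -1.   ]] [ 0.68808778  0.4564876  -0.56024646  1.41957134  0.24270293  1.33574766
  0.11795115] 0.040522310279909615
```

View pics/w1.png

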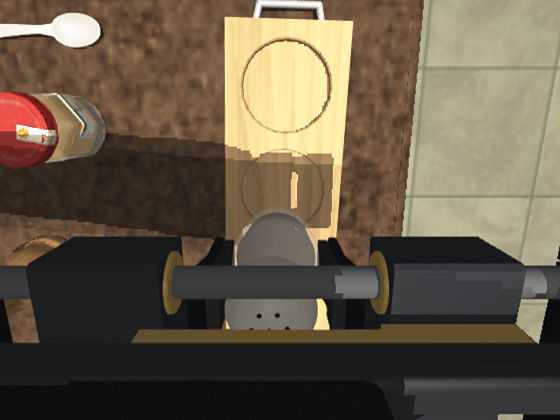

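The wrist view shows the end well centred at (286,85), the middle well near (283,190) and the held shaker at (277,270). I'll fit the well from depth.

```bash
cat > wells.py <<'E'
import sys
from h import *
from scipy.optimize import minimize
def fit(P,c0,R=.0395):
    z=P[...,2];g=np.hypot(P[...,0]-c0[0],P[...,1]-c0[1])<.054
    fl=P[g&(z>.006)&(z<.0135)][:,:2];tp=P[g&(z>.0165)&(z<.024)][:,:2]
    e=lambda c:(np.clip(np.hypot(*(fl-c).T)-R,0,None)**2).sum()+(np.clip(R-np.hypot(*(tp-c).T),0,None)**2).sum()
    r=minimize(e,c0,method="Nelder-Mead",options=dict(xatol=1e-5,fatol=1e-12));return len(fl),len(tp),r.x.round(4)
if __name__=="__main__":
    W=np.load("w1.npy");T=np.load("top0.npy")
    print("wrist end",fit(W,(.618,-.127)))
    for n,c,a,l in(("egg",(.615,-.223),.030,(-.096,0,.096)),("pasta",(.6005,.2238),.059,(-.048,.048))):
        for k in l: print(n,k,fit(T,(c[0]+a*k,c[1]+k)))
E
python3 wells.py
```

```text
wrist end (6295, 5595, array([ 0.6175, -0.1265]))
egg -0.096 (846, 787, array([ 0.6129, -0.3195]))
egg 0 (857, 775, array([ 0.614 , -0.2241]))
egg 0.096 (853, 773, array([ 0.6172, -0.1275]))
pasta -0.048 (893, 790, array([0.5984, 0.1778]))
pasta 0.048 (894, 812, array([0.6044, 0.2722]))
```

Call:
{"api": "send_rows", "payload": {"series": [0, 0, 0, -0.1, 0.7, 2, 255, 0, 0, 0, 0, 0, 3, 255, 0, 0, 0, 0, 0, 3, 255, 0, 0, 0, 0, 0, 3, 255, 0, 0, 0, 0, 0, 2, 255, 0, 0, 0, 0, 0, 1, 255, 0, 0, 0, 0, 0, 0.3, 255, 0, 0, 0, 0, 0, 0, 255, 0, 0, 0, 0, 0, 0, 255, 0, 0, 0, 0, 0, 0, 255]}}

```text
time_s: 8.1
tool_pos: [0.6156, -0.2236, 0.0478]
eef_rot: [[0.002, 1.0, 0.002], [1.0, -0.002, -0.001], [-0.001, 0.002, -1.0]]
ft_force: [-0.4, 0.1, -1.2]
gripper_width: 0.0409
grasp_force: 19.9
```

Call:
{"api": "send_rows", "payload": {"series": [0, 0, 0, 0.1, 0, 0.4, 255, 0, 0, 0, 0, 0, 0.2, 255, 0, 0, 0, 0, 0, 0.1, 255, 0, 0, 0, 0, 0, 0, 255, 0, 0, 0, 0, 0, 0, 255]}}

```text
time_s: 8.6
tool_pos: [0.6149, -0.2225, 0.0397]
eef_rot: [[0.001, 1.0, 0.0], [1.0, -0.001, -0.0], [-0.0, 0.0, -1.0]]
ft_force: [-1.6, 0.5, 1.5]
gripper_width: 0.0408
grasp_force: 20.0
```

Call:
{"api": "send_rows", "payload": {"series": [0, 0, 0, 0, 0, 0, 0, 0, 0, 0, 0, 0, 0, 0, 0, 0, 0, 0, 0, 0, 0, 0, 0, 0, 0, 0, 0, 0, 0, 0, 0, 0, 0, 0, 0, 0, 0, 0, 0, 0, -2, 0, 0, 0, 0, 0, 0, -4, 0, 0, 0, 0, 0, 0, -4, 0, 0, 0, 0, 0, 0, -4, 0, 0, 0, 0, 0, 0, -2, 0]}}

```text
time_s: 9.6
tool_pos: [0.6161, -0.2225, 0.2038]
eef_rot: [[0.002, 1.0, 0.005], [1.0, -0.001, -0.002], [-0.002, 0.005, -1.0]]
ft_force: [1.0, -1.3, 0.3]
gripper_width: 0.0867
grasp_force: 0.0
```

Call:
{"api": "send_rows", "payload": {"series": [0, 0, 0, 3.5, -2.8, 0, 0, 0, 0, 0, 3.5, -2.8, 0, 0, 0, 0, 0, 3.5, -2.8, 0, 0, 0, 0, 0, 3.5, -2.8, 0, 0, 0, 0, 0, 3.5, -2.8, 0, 0, 0, 0, 0, 3.5, -2.8, 0, 0, 0, 0, 0, 0, 0, 0, 0, 0, 0, 0, 0, 0, 0, 0, 0, 0, 0, 0, 0, 0, 0]}}

```text
time_s: 10.5
tool_pos: [0.4477, -0.0131, 0.1997]
eef_rot: [[0.003, 1.0, 0.001], [1.0, -0.003, -0.0], [-0.0, 0.001, -1.0]]
ft_force: [0.6, -0.2, -0.8]
gripper_width: 0.0872
grasp_force: 0.0
```

```bash
python3 near.py .443 -.012 .045 .02 .075;  python3 near.py .443 -.012 .045 .045 .075; python3 near.py .443 -.012 .045 .045 .075 top;python3 near.py .443 -.012 .045 .02 .075 side;python3 near.py .615 -.223 .045 .03 .15 top; python3 near.py .615 -.223 .045 .03 .15 side
```

```text
3155 lo [ 0.4159 -0.0375  0.0236] hi [0.4719 0.0168 0.0592] mean [ 0.4441 -0.0079  0.0478]
circ ((0.4435514509677887, -0.012414095923304558), 0.031102271750569344)
tcp [ 0.4478 -0.0131  0.1996] q [ 0.66 -0.01 -0.72  1.9  -0.01  1.25 -0.06] t 10.55
2204 lo [ 0.4207 -0.0354  0.0455] hi [0.4665 0.0106 0.0594] mean [ 0.4438 -0.011   0.0529]
circ ((0.44364213943481445, -0.012732733972370625), 0.02506457455456257)
tcp [ 0.4477 -0.013   0.1994] q [ 0.66 -0.01 -0.72  1.9  -0.01  1.25 -0.06] t 10.6
473 lo [ 0.4133 -0.0287  0.0207] hi [0.4687 0.0171 0.0607] mean [ 4.377e-01 -2.000e-04  4.340e-02]
circ ((0.44324082136154175, -0.011899780482053757), 0.03093387372791767)
tcp [ 0.4475 -0.0128  0.1993] q [ 0.66 -0.01 -0.72  1.9  -0.01  1.25 -0.06] t 10.7
384 lo [ 0.5943 -0.2377  0.0331] hi [ 0.6302 -0.2019  0.1013] mean [ 0.6095 -0.2176  0.0781]
circ ((0.6144934296607971, -0.22144758701324463), 0.021639851853251457)
tcp [ 0.4475 -0.0126  0.1993] q [ 0.66 -0.01 -0.72  1.9  -0.01  1.25 -0.06] t 10.75
135 lo [ 0.5943 -0.2309  0.0304] hi [ 0.6326 -0.2     0.095 ] mean [ 0.6087 -0.2131  0.0525]
circ ((0
[... 306 characters left out ...]
).round(4),"mean",q.mean(0).round(4))
                      ~~~~~~~~~~~~~^^^^^^^^^^^^
    return _quantile_unchecked(
        a, q, axis, out, overwrite_input, method, keepdims, weights)
    return _ureduce(a,
                    func=_quantile_ureduce_func,
    ...<5 lines>...
                    overwrite_input=overwrite_input,
                    method=method)
    r = func(a, **kwargs)
    result = _quantile(arr,
                       quantiles=q,
    ...<2 lines>...
                       out=out,
                       weights=wgt)
    slices_having_nans = np.isnan(arr[-1, ...])
                                  ~~~^^^^^^^^^
IndexError: index -1 is out of bounds for axis 0 with size 0
```

Call:
{"api": "send_rows", "payload": {"series": [0, 0, 0, 0, -0.4, 3, 0, 0, 0, 0, 0, 0, 4, 0, 0, 0, 0, 0, 0, 4, 0, 0, 0, 0, 0, 0, 4, 0, 0, 0, 0, 0, 0, 2, 0, 0, 0, 0, 0, 0, 1, 0, 0, 0, 0, 0, 0, 0, 0, 0, 0, 0, 0, 0, 0, 0]}}

```text
time_s: 11.6
tool_pos: [0.444, -0.0122, 0.0205]
eef_rot: [[0.002, 1.0, 0.001], [1.0, -0.002, -0.0], [-0.0, 0.001, -1.0]]
ft_force: [-0.4, 1.1, -0.1]
gripper_width: 0.0867
grasp_force: 0.0
```

Call:
{"api": "send_rows", "payload": {"series": [0, 0, 0, 0, 0, 0.6, 0, 0, 0, 0, 0, 0, 0, 255, 0, 0, 0, 0, 0, 0, 255, 0, 0, 0, 0, 0, 0, 255, 0, 0, 0, 0, 0, 0, 255, 0, 0, 0, 0, 0, 0, 255, 0, 0, 0, 0, 0, 0, 255, 0, 0, 0, 0, 0, 0, 255], "grip_force": 20}}

```text
time_s: 12.4
tool_pos: [0.4433, -0.0122, 0.0137]
eef_rot: [[0.002, 1.0, 0.0], [1.0, -0.002, -0.0], [-0.0, 0.0, -1.0]]
ft_force: [-2.0, 0.4, 4.1]
gripper_width: 0.0596
grasp_force: 20.0
```

Call:
{"api": "send_rows", "payload": {"series": [0, 0, 0, 0, 0, -0.5, 255, 0, 0, 0, 0, 0, -0.7, 255, 0, 0, 0, 0, 0, -0.8, 255, 0, 0, 0, 0, 0, 0, 255, 0, 0, 0, 0, 0, 0, 255]}}

```text
time_s: 12.9
tool_pos: [0.4435, -0.0124, 0.0338]
eef_rot: [[0.002, 1.0, 0.001], [1.0, -0.002, -0.0], [-0.0, 0.001, -1.0]]
ft_force: [1.0, -0.2, -1.0]
gripper_width: 0.0601
grasp_force: 20.0
```

Run:
```python
from h import *
s=manip.observe();print(s["gripper_width"],s["tool_pos"],s["ft_force"])
f=grab_frame("side");cv2.imwrite("pics/s1.png",cv2.resize(f["pixels"][140:290,200:400,::-1],None,fx=3,fy=3))
```

```text
0.060142431180987006 [ 0.44345911 -0.01236301  0.03383983] [ 0.99640386 -0.24045348 -0.98761163]
```

View pics/s1.png

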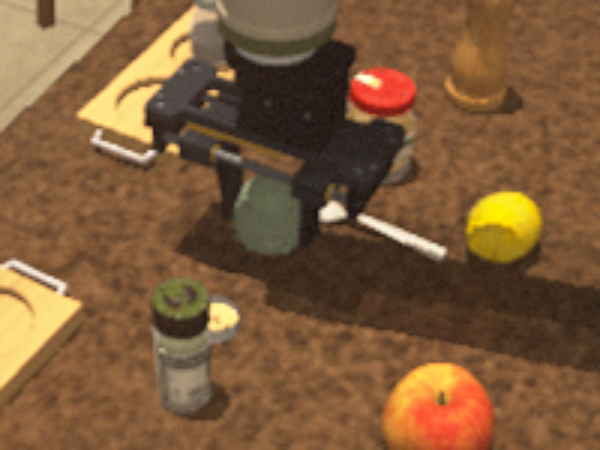

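The timer is held upright between the fingers in the crop (270,215), clear of the spoon. I'll carry it to the +y well.

Call:
{"api": "send_rows", "payload": {"series": [0, 0, 0, 0, 0, -3, 255, 0, 0, 0, 0, 0, -4, 255, 0, 0, 0, 0, 0, -3, 255, 0, 0, 0, -1.9, 2.9, 0, 255, 0, 0, 0, -1.9, 2.9, 0, 255, 0, 0, 0, -1.9, 2.9, 0, 255, 0, 0, 0, -1.9, 2.9, 0, 255, 0, 0, 0, -1.9, 2.9, 0, 255, 0, 0, 0, -1.9, 2.9, 0, 255, 0, 0, 0, 0, 0, 0, 255]}}

```text
time_s: 13.95
tool_pos: [0.6188, -0.1297, 0.1318]
eef_rot: [[0.005, 1.0, -0.001], [1.0, -0.005, 0.0], [0.0, -0.001, -1.0]]
ft_force: [-0.4, -0.7, -2.7]
gripper_width: 0.0596
grasp_force: 20.0
```

Call:
{"api": "send_rows", "payload": {"series": [0, 0, 0, 0, 0, 0, 255, 0, 0, 0, 0, 0, 0, 255]}}

```text
time_s: 14.15
tool_pos: [0.6164, -0.1255, 0.1332]
eef_rot: [[0.0, 1.0, -0.001], [1.0, -0.0, 0.0], [0.0, -0.001, -1.0]]
ft_force: [0.5, 0.6, -0.8]
gripper_width: 0.0602
grasp_force: 20.0
```

Call:
{"api": "send_rows", "payload": {"series": [0, 0, 0, -0.1, 0.1, 3, 255, 0, 0, 0, 0, 0, 3, 255, 0, 0, 0, 0, 0, 2.5, 255, 0, 0, 0, 0, 0, 1.5, 255, 0, 0, 0, 0, 0, 0, 255, 0, 0, 0, 0, 0, 0, 255, 0, 0, 0, 0, 0, 0, 255]}}

```text
time_s: 14.85
tool_pos: [0.6191, -0.1275, 0.0353]
eef_rot: [[0.001, 1.0, 0.002], [1.0, -0.001, -0.001], [-0.001, 0.002, -1.0]]
ft_force: [-0.5, 0.7, -0.9]
gripper_width: 0.06
grasp_force: 20.0
```

Call:
{"api": "send_rows", "payload": {"series": [0, 0, 0, 0, -0.1, 0.5, 255, 0, 0, 0, 0, 0, 0.3, 255, 0, 0, 0, 0, 0, 0.2, 255, 0, 0, 0, 0, 0, 0, 255, 0, 0, 0, 0, 0, 0, 255, 0, 0, 0, 0, 0, 0, 255]}}

```text
time_s: 15.45
tool_pos: [0.6171, -0.1275, 0.0238]
eef_rot: [[0.002, 1.0, 0.0], [1.0, -0.002, -0.0], [-0.0, 0.0, -1.0]]
ft_force: [-3.2, -0.1, 4.4]
gripper_width: 0.0599
grasp_force: 20.0
```

Call:
{"api": "send_rows", "payload": {"series": [0, 0, 0, 0, 0, 0, 0, 0, 0, 0, 0, 0, 0, 0, 0, 0, 0, 0, 0, 0, 0, 0, 0, 0, 0, 0, -1, 0, 0, 0, 0, 0, 0, -4, 0, 0, 0, 0, 0, 0, -4, 0, 0, 0, 0, 0, 0, -4, 0, 0, 0, 0, 0, 0, -4, 0, 0, 0, 0, 0, 0, -4, 0, 0, 0, 0, 0, 0, -2, 0]}}

```text
time_s: 16.45
tool_pos: [0.618, -0.1271, 0.2585]
eef_rot: [[0.001, 1.0, 0.005], [1.0, -0.001, -0.001], [-0.001, 0.005, -1.0]]
ft_force: [0.7, -0.2, -0.2]
gripper_width: 0.0873
grasp_force: 0.0
```

Call:
{"api": "send_rows", "payload": {"series": [0, 0, 0, -2.1, -3.1, 0, 0, 0, 0, 0, -2.1, -3.1, 0, 0, 0, 0, 0, -2.1, -3.1, 0, 0, 0, 0, 0, -2.1, -3.1, 0, 0, 0, 0, 0, -2.1, -3.1, 0, 0, 0, 0, 0, -2.1, -3.1, 0, 0, 0, 0, 0, -2.1, -3.1, 0, 0, 0, 0, 0, -2.1, -2.6, 0, 0, 0, 0, 0, 0, 0, 0, 0, 0, 0, 0, 0, 0, 0, 0]}}

```text
time_s: 17.45
tool_pos: [0.3738, -0.2951, 0.2542]
eef_rot: [[0.003, 1.0, 0.001], [1.0, -0.003, -0.001], [-0.001, 0.001, -1.0]]
ft_force: [0.4, 0.0, 0.0]
gripper_width: 0.0867
grasp_force: 0.0
```

```bash
cp near.py n2.py; python3 near.py .37 -.30 .035 .12 .162; python3 near.py .37 -.30 .035 .12 .18 side;  python3 near.py .617 -.127 .045 .03 .15 top;python3 near.py .617 -.127 .045 .03 .15 side
```

```text
2712 lo [ 0.3468 -0.3251  0.1208] hi [ 0.3927 -0.2807  0.1584] mean [ 0.37   -0.2994  0.15  ]
circ ((0.36966535449028015, -0.3049037456512451), 0.02497878111898899)
tcp [ 0.3745 -0.2945  0.2541] q [ 1.09  0.01 -0.51  1.77  0.01  1.36  0.57] t 17.5
322 lo [ 0.3461 -0.3129  0.1205] hi [ 0.3918 -0.2784  0.1704] mean [ 0.3664 -0.2919  0.1438]
circ ((0.36923831701278687, -0.3013480007648468), 0.024278808385133743)
tcp [ 0.3748 -0.2941  0.254 ] q [ 1.08  0.01 -0.51  1.77  0.01  1.36  0.57] t 17.55
622 lo [ 0.5876 -0.1559  0.0334] hi [ 0.643  -0.0994  0.0716] mean [ 0.6127 -0.1261  0.0579]
circ ((0.6173717379570007, -0.1284453123807907), 0.031206082552671432)
tcp [ 0.3748 -0.2941  0.2538] q [ 1.08  0.01 -0.51  1.77  0.01  1.36  0.57] t 17.6
372 lo [ 0.5876 -0.1428  0.0308] hi [ 0.6409 -0.0969  0.0714] mean [ 0.6096 -0.1153  0.0526]
circ ((0.6156847476959229, -0.12568619847297668), 0.03167877718806267)
tcp [ 0.3748 -0.2941  0.2537] q [ 1.08  0.01 -0.51  1.77  0.01  1.36  0.57] t 17.65
```

Call:
{"api": "send_rows", "payload": {"series": [0, 0, 0, -0.8, -0.5, 1, 0, 0, 0, 0, 0, 0, 3, 0, 0, 0, 0, 0, 0, 4, 0, 0, 0, 0, 0, 0, 3, 0, 0, 0, 0, 0, 0, 2, 0, 0, 0, 0, 0, 0, 0.3, 0, 0, 0, 0, 0, 0, 0, 0, 0, 0, 0, 0, 0, 0, 0]}}

```text
time_s: 18.45
tool_pos: [0.3694, -0.3035, 0.1216]
eef_rot: [[0.001, 1.0, 0.001], [1.0, -0.001, -0.001], [-0.001, 0.001, -1.0]]
ft_force: [-0.6, -1.5, 0.2]
gripper_width: 0.0869
grasp_force: 0.0
```

Call:
{"api": "send_rows", "payload": {"series": [0, 0, 0, 0, 0, 0, 255, 0, 0, 0, 0, 0, 0, 255, 0, 0, 0, 0, 0, 0, 255, 0, 0, 0, 0, 0, 0, 255, 0, 0, 0, 0, 0, 0, 255, 0, 0, 0, 0, 0, 0, 255, 0, 0, 0, 0, 0, 0, 255, 0, 0, 0, 0, 0, 0, 255, 0, 0, 0, 0, 0, 0, 255, 0, 0, 0, 0, 0, 0, 255], "grip_force": 30}}

```text
time_s: 19.45
tool_pos: [0.3688, -0.3031, 0.1206]
eef_rot: [[0.002, 1.0, 0.0], [1.0, -0.002, -0.0], [-0.0, 0.0, -1.0]]
ft_force: [-1.0, -0.1, 0.9]
gripper_width: 0.0473
grasp_force: 29.9
```

Call:
{"api": "send_rows", "payload": {"series": [0, 0, 0, 0, 0, -0.5, 255, 0, 0, 0, 0, 0, -1, 255, 0, 0, 0, 0, 0, -2, 255, 0, 0, 0, 0, 0, -2, 255, 0, 0, 0, 0, 0, -1.5, 255, 0, 0, 0, 0, 0, -0.5, 255, 0, 0, 0, 0, 0, 0, 255, 0, 0, 0, 0, 0, 0, 255]}}

```text
time_s: 20.25
tool_pos: [0.3685, -0.3029, 0.195]
eef_rot: [[0.001, 1.0, -0.001], [1.0, -0.001, 0.0], [0.0, -0.001, -1.0]]
ft_force: [-0.2, 0.6, -1.5]
gripper_width: 0.0473
grasp_force: 29.9
```

Call:
{"api": "send_rows", "payload": {"series": [0, 0, 0, -0.1, 1.2, 0, 255, 0, 0, 0, -0.2, 2.2, 0, 255, 0, 0, 0, -0.2, 3, 0, 255, 0, 0, 0, -0.2, 3, 0, 255, 0, 0, 0, -0.2, 3, 0, 255, 0, 0, 0, -0.2, 3, 0, 255, 0, 0, 0, -0.2, 3, 0, 255, 0, 0, 0, -0.2, 3, 0, 255, 0, 0, 0, -0.1, 2, 0, 255, 0, 0, 0, 0, 1, 0, 255]}}

```text
time_s: 21.25
tool_pos: [0.6146, -0.3184, 0.1936]
eef_rot: [[0.0, 1.0, -0.001], [1.0, -0.0, 0.002], [0.002, -0.001, -1.0]]
ft_force: [0.3, -0.1, -2.2]
gripper_width: 0.0474
grasp_force: 29.9
```

Call:
{"api": "send_rows", "payload": {"series": [0, 0, 0, 0, 0, 0, 255, 0, 0, 0, 0, 0, 0, 255, 0, 0, 0, 0, 0, 0, 255]}}

```text
time_s: 21.55
tool_pos: [0.6119, -0.3199, 0.1957]
eef_rot: [[0.002, 1.0, -0.0], [1.0, -0.002, -0.001], [-0.001, -0.0, -1.0]]
ft_force: [0.2, 0.1, -1.0]
gripper_width: 0.0471
grasp_force: 29.9
```

Run:
```python
from h import *
f=grab_frame("side");cv2.imwrite("pics/s2.png",cv2.resize(f["pixels"][60:220,220:420,::-1],None,fx=3,fy=3))
P=world(f);s=manip.observe();print(s["tool_pos"])
c=s["tool_pos"]
for cam in("side","top"):
    P=world(grab_frame(cam))
    for a in(.06,.08,.10,.13):
        q=P[(P[...,2]>a)&(P[...,2]<a+.012)&(np.hypot(P[...,0]-c[0],P[...,1]-c[1])<.045)]
        if len(q): print(cam,a,len(q),q.min(0).round(3),q.max(0).round(3))
```

```text
[ 0.61193776 -0.32000241  0.19591592]
side 0.08 86 [ 0.585 -0.332  0.08 ] [ 0.64  -0.287  0.092]
side 0.1 56 [ 0.586 -0.325  0.1  ] [ 0.633 -0.291  0.112]
side 0.13 70 [ 0.59  -0.329  0.13 ] [ 0.632 -0.295  0.142]
top 0.08 102 [ 0.584 -0.337  0.08 ] [ 0.638 -0.29   0.092]
top 0.1 37 [ 0.587 -0.325  0.1  ] [ 0.631 -0.293  0.112]
top 0.13 105 [ 0.589 -0.328  0.13 ] [ 0.636 -0.295  0.142]
```

View pics/s2.png

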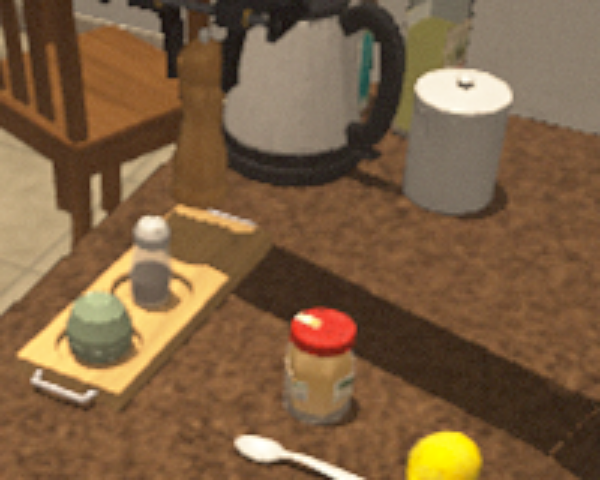

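The crop shows the mill hanging upright at (200,130), with the salt shaker and timer upright in their wells. I'll lower it.

Call:
{"api": "send_rows", "payload": {"series": [0, 0, 0, -0.1, 0.1, 1, 255, 0, 0, 0, 0, 0, 2, 255, 0, 0, 0, 0, 0, 1.5, 255, 0, 0, 0, 0, 0, 0.8, 255, 0, 0, 0, 0, 0, 0.3, 255, 0, 0, 0, 0, 0, 0.2, 255, 0, 0, 0, 0, 0, 0, 255, 0, 0, 0, 0, 0, 0, 255]}}

```text
time_s: 22.5
tool_pos: [0.6141, -0.3205, 0.1383]
eef_rot: [[0.001, 1.0, 0.001], [1.0, -0.001, -0.0], [-0.0, 0.001, -1.0]]
ft_force: [0.1, -0.2, -0.6]
gripper_width: 0.0466
grasp_force: 29.9
```

Call:
{"api": "send_rows", "payload": {"series": [0, 0, 0, 0, -0.1, 0.4, 255, 0, 0, 0, 0, 0, 0.2, 255, 0, 0, 0, 0, 0, 0.2, 255, 0, 0, 0, 0, 0, 0, 255, 0, 0, 0, 0, 0, 0, 255, 0, 0, 0, 0, 0, 0, 255]}}

```text
time_s: 23.1
tool_pos: [0.613, -0.3208, 0.1307]
eef_rot: [[0.002, 1.0, 0.001], [1.0, -0.002, -0.001], [-0.001, 0.001, -1.0]]
ft_force: [-1.4, 0.8, 5.4]
gripper_width: 0.0471
grasp_force: 29.9
```

Call:
{"api": "send_rows", "payload": {"series": [0, 0, 0, 0, 0, 0, 0, 0, 0, 0, 0, 0, 0, 0, 0, 0, 0, 0, 0, 0, 0, 0, 0, 0, 0, 0, 0, 0, 0, 0, 0, 0, 0, 0, 0, 0, 0, 0, 0, 0, -2, 0, 0, 0, 0, 0, 0, -4, 0, 0, 0, 0, 0, 0, -4, 0, 0, 0, 0, 0, 0, -1, 0, 0, 0, 0, 0, 0, 0, 0]}}

```text
time_s: 24.1
tool_pos: [0.6137, -0.3207, 0.2417]
eef_rot: [[0.002, 1.0, 0.003], [1.0, -0.002, -0.002], [-0.002, 0.003, -1.0]]
ft_force: [0.4, -0.2, -0.2]
gripper_width: 0.0869
grasp_force: 0.0
```

Call:
{"api": "send_rows", "payload": {"series": [0, 0, 0, 2.5, -3.1, 0, 0, 0, 0, 0, 2.5, -3.1, 0, 0, 0, 0, 0, 2.5, -3.1, 0, 0, 0, 0, 0, 2.5, -3.1, 0, 0, 0, 0, 0, 2.5, -3.1, 0, 0, 0, 0, 0, 2.5, -3.1, 0, 0, 0, 0, 0, 1, -1.5, 0, 0, 0, 0, 0, 0, 0, 0, 0, 0, 0, 0, 0, 0, 0, 0, 0, 0, 0, 0, 0, 0, 0]}}

```text
time_s: 25.1
tool_pos: [0.4122, -0.1606, 0.2389]
eef_rot: [[0.002, 1.0, -0.001], [1.0, -0.002, 0.001], [0.001, -0.001, -1.0]]
ft_force: [0.8, 0.2, -0.2]
gripper_width: 0.0871
grasp_force: 0.0
```

```bash
python3 near.py .412 -.16 .045 .075 .1; python3 near.py .412 -.16 .045 .03 .065;  python3 near.py .613 -.32 .035 .13 .19 top;python3 near.py .613 -.32 .035 .03 .19 side
```

```text
2845 lo [ 0.3867 -0.1877  0.0765] hi [ 0.439  -0.1355  0.0872] mean [ 0.4127 -0.1609  0.085 ]
circ ((0.4127345085144043, -0.16180256009101868), 0.028249986469745636)
tcp [ 0.4123 -0.1606  0.2389] q [ 0.93 -0.06 -0.62  1.86 -0.04  1.33  0.31] t 25.15
266 lo [ 0.3892 -0.1592  0.0305] hi [ 0.4421 -0.1336  0.0642] mean [ 0.4144 -0.1387  0.0506]
circ ((0.4128916561603546, -0.1621018648147583), 0.030841011554002762)
tcp [ 0.4123 -0.1604  0.239 ] q [ 0.93 -0.06 -0.62  1.86 -0.04  1.33  0.31] t 25.2
561 lo [ 0.5894 -0.343   0.1308] hi [ 0.6355 -0.2984  0.1808] mean [ 0.6096 -0.3169  0.1602]
circ ((0.6123150587081909, -0.32197126746177673), 0.025241374969482422)
tcp [ 0.4123 -0.1604  0.2391] q [ 0.93 -0.06 -0.62  1.86 -0.04  1.33  0.31] t 25.25
741 lo [ 0.588  -0.3308  0.0313] hi [ 0.6337 -0.2929  0.1776] mean [ 0.6069 -0.3072  0.1056]
circ ((0.6112711429595947, -0.31676170229911804), 0.02716951258480549)
tcp [ 0.4123 -0.1603  0.2392] q [ 0.93 -0.06 -0.62  1.86 -0.04  1.33  0.31] t 25.3
```

Call:
{"api": "send_rows", "payload": {"series": [0, 0, 0, -0.1, 0, 3, 0, 0, 0, 0, 0, 0, 4, 0, 0, 0, 0, 0, 0, 4, 0, 0, 0, 0, 0, 0, 4, 0, 0, 0, 0, 0, 0, 4, 0, 0, 0, 0, 0, 0, 2, 0, 0, 0, 0, 0, 0, 0.2, 0, 0, 0, 0, 0, 0, 0, 0, 0, 0, 0, 0, 0, 0, 0]}}

```text
time_s: 26.2
tool_pos: [0.4131, -0.1615, 0.0288]
eef_rot: [[0.002, 1.0, 0.002], [1.0, -0.002, -0.001], [-0.001, 0.002, -1.0]]
ft_force: [0.3, -0.6, 0.5]
gripper_width: 0.0875
grasp_force: 0.0
```

Call:
{"api": "send_rows", "payload": {"series": [0, 0, 0, 0, 0, 0, 255, 0, 0, 0, 0, 0, 0, 255, 0, 0, 0, 0, 0, 0, 255, 0, 0, 0, 0, 0, 0, 255, 0, 0, 0, 0, 0, 0, 255, 0, 0, 0, 0, 0, 0, 255, 0, 0, 0, 0, 0, 0, 255, 0, 0, 0, 0, 0, 0, 255], "grip_force": 30}}

```text
time_s: 27.0
tool_pos: [0.4121, -0.1613, 0.0278]
eef_rot: [[0.002, 1.0, 0.0], [1.0, -0.002, -0.0], [-0.0, 0.0, -1.0]]
ft_force: [-1.2, 0.1, 5.7]
gripper_width: 0.0596
grasp_force: 29.9
```

Call:
{"api": "send_rows", "payload": {"series": [0, 0, 0, 0, 0, -1, 255, 0, 0, 0, 0, 0, -3, 255, 0, 0, 0, 0, 0, -4, 255, 0, 0, 0, 0, 0, -3, 255, 0, 0, 0, 0, 0, -1, 255, 0, 0, 0, 1.5, 0.8, 0, 255, 0, 0, 0, 3, 1.6, 0, 255, 0, 0, 0, 3.7, 2, 0, 255, 0, 0, 0, 3.7, 2, 0, 255, 0, 0, 0, 3.7, 2, 0, 255]}}

```text
time_s: 28.0
tool_pos: [0.4962, -0.0039, 0.1467]
eef_rot: [[0.002, 1.0, -0.001], [1.0, -0.002, 0.0], [0.0, -0.001, -1.0]]
ft_force: [0.4, -0.9, -2.9]
gripper_width: 0.06
grasp_force: 30.0
```

Call:
{"api": "send_rows", "payload": {"series": [0, 0, 0, 3.7, 2, 0, 255, 0, 0, 0, 3.7, 2, 0, 255, 0, 0, 0, 3.7, 2, 0, 255, 0, 0, 0, 3.7, 2, 0, 255, 0, 0, 0, 2.2, 1.5, 0, 255, 0, 0, 0, 1, 0.7, 0, 255, 0, 0, 0, 0, 0, 0, 255, 0, 0, 0, 0, 0, 0, 255, 0, 0, 0, 0, 0, 0, 255]}}

```text
time_s: 28.9
tool_pos: [0.5983, 0.1727, 0.1473]
eef_rot: [[0.003, 1.0, -0.0], [1.0, -0.003, -0.001], [-0.001, -0.0, -1.0]]
ft_force: [0.6, -0.6, -3.5]
gripper_width: 0.0595
grasp_force: 30.0
```

Run:
```python
from h import *
from wells import fit
W=world(grab_frame("wrist"));s=manip.observe();print(s["tool_pos"],s["gripper_width"],s["qpos"].round(2),fit(W,(.604,.272)))
```

```text
[0.59841909 0.17281125 0.14754194] 0.05976354161906978 [ 0.25  0.5  -0.81  1.53  0.37  1.27 -0.61] (8376, 7484, array([0.6035, 0.2725]))
```

Call:
{"api": "send_rows", "payload": {"series": [0, 0, 0, 0.4, 0, 2, 255, 0, 0, 0, 0, 0, 3, 255, 0, 0, 0, 0, 0, 3, 255, 0, 0, 0, 0, 0, 1.5, 255, 0, 0, 0, 0, 0, 0.3, 255, 0, 0, 0, 0, 0, 0, 255, 0, 0, 0, 0, 0, 0, 255, 0, 0, 0, 0, 0, 0, 255]}}

```text
time_s: 29.75
tool_pos: [0.5993, 0.1788, 0.051]
eef_rot: [[0.002, 1.0, 0.002], [1.0, -0.002, 0.0], [0.0, 0.002, -1.0]]
ft_force: [0.0, 1.3, -4.5]
gripper_width: 0.0599
grasp_force: 30.0
```

Call:
{"api": "send_rows", "payload": {"series": [0, 0, 0, -0.1, 0, 0.6, 255, 0, 0, 0, 0, 0, 0.4, 255, 0, 0, 0, 0, 0, 0.2, 255, 0, 0, 0, 0, 0, 0.1, 255, 0, 0, 0, 0, 0, 0, 255, 0, 0, 0, 0, 0, 0, 255, 0, 0, 0, 0, 0, 0, 255]}}

```text
time_s: 30.45
tool_pos: [0.5984, 0.1772, 0.0378]
eef_rot: [[0.002, 1.0, -0.0], [1.0, -0.002, -0.001], [-0.001, -0.0, -1.0]]
ft_force: [-6.7, -4.4, 14.0]
gripper_width: 0.0595
grasp_force: 29.8
```

Call:
{"api": "send_rows", "payload": {"series": [0, 0, 0, 0, 0, 0, 0, 0, 0, 0, 0, 0, 0, 0, 0, 0, 0, 0, 0, 0, 0, 0, 0, 0, 0, 0, 0, 0, 0, 0, 0, 0, 0, -2, 0, 0, 0, 0, 0, 0, -4, 0, 0, 0, 0, 0, 0, -4, 0, 0, 0, 0, 0, 0, -4, 0, 0, 0, 0, 0, 0, -2, 0, 0, 0, 0, -0.3, -2, 0, 0]}}

```text
time_s: 31.45
tool_pos: [0.5809, 0.1754, 0.1998]
eef_rot: [[0.002, 1.0, 0.005], [1.0, -0.002, 0.002], [0.002, 0.005, -1.0]]
ft_force: [0.1, 0.1, -0.0]
gripper_width: 0.0869
grasp_force: 0.0
```

Call:
{"api": "send_rows", "payload": {"series": [0, 0, 0, -0.4, -3, 0, 0, 0, 0, 0, -0.4, -3, 0, 0, 0, 0, 0, -0.4, -3, 0, 0, 0, 0, 0, -0.4, -3, 0, 0, 0, 0, 0, -0.3, -2, 0, 0, 0, 0, 0, -0.2, -0.7, 0, 0, 0, 0, 0, 0, 0, 0, 0, 0, 0, 0, 0, 0, 0, 0, 0, 0, 0, 0, 0, 0, 0]}}

```text
time_s: 32.35
tool_pos: [0.4322, 0.154, 0.1966]
eef_rot: [[0.002, 1.0, -0.0], [1.0, -0.002, 0.001], [0.001, -0.0, -1.0]]
ft_force: [0.4, 0.3, -0.0]
gripper_width: 0.0868
grasp_force: 0.0
```

```bash
python3 near.py .431 .153 .035 .09 .12; python3 near.py .431 .153 .035 .03 .12 side;  python3 near.py .598 .177 .045 .085 .15 top;python3 near.py .598 .177 .045 .085 .15 side
```

```text
2302 lo [0.4137 0.1338 0.0916] hi [0.451  0.1721 0.1061] mean [0.4322 0.1539 0.1038]
circ ((0.43220943212509155, 0.1525043547153473), 0.020551379770040512)
tcp [0.432  0.1541 0.1964] q [ 0.49  0.04 -0.93  1.88  0.03  1.24 -0.45] t 32.4
664 lo [0.4115 0.1346 0.031 ] hi [0.4493 0.173  0.1078] mean [0.4264 0.1608 0.0801]
circ ((0.43192481994628906, 0.15297460556030273), 0.02236192487180233)
tcp [0.4319 0.1541 0.1964] q [ 0.49  0.04 -0.93  1.88  0.03  1.24 -0.45] t 32.45
590 lo [0.5718 0.1482 0.0875] hi [0.6245 0.2004 0.1007] mean [0.5974 0.1742 0.0962]
circ ((0.5982804298400879, 0.17462486028671265), 0.028272248804569244)
tcp [0.4318 0.154  0.1964] q [ 0.49  0.04 -0.93  1.88  0.03  1.24 -0.45] t 32.5
439 lo [0.5716 0.1508 0.0862] hi [0.6233 0.2031 0.0995] mean [0.5955 0.1791 0.0954]
circ ((0.5988631248474121, 0.17691409587860107), 0.02996145375072956)
tcp [0.4317 0.154  0.1964] q [ 0.49  0.04 -0.93  1.88  0.03  1.24 -0.45] t 32.55
```

Call:
{"api": "send_rows", "payload": {"series": [0, 0, 0, -0.1, 0, 2, 0, 0, 0, 0, 0, 0, 4, 0, 0, 0, 0, 0, 0, 4, 0, 0, 0, 0, 0, 0, 3, 0, 0, 0, 0, 0, 0, 1.8, 0, 0, 0, 0, 0, 0, 0.3, 0, 0, 0, 0, 0, 0, 0, 0, 0, 0, 0, 0, 0, 0, 255, 0, 0, 0, 0, 0, 0, 255, 0, 0, 0, 0, 0, 0, 255], "grip_force": 25}}

```text
time_s: 33.55
tool_pos: [0.4321, 0.1528, 0.0463]
eef_rot: [[0.002, 1.0, 0.002], [1.0, -0.002, -0.0], [-0.0, 0.002, -1.0]]
ft_force: [0.3, -0.6, -0.2]
gripper_width: 0.0706
grasp_force: 0.0
```

Call:
{"api": "send_rows", "payload": {"series": [0, 0, 0, 0, 0, 0, 255, 0, 0, 0, 0, 0, 0, 255, 0, 0, 0, 0, 0, 0, 255, 0, 0, 0, 0, 0, 0, 255, 0, 0, 0, 0, 0, 0, 255, 0, 0, 0, 0, 0, 0, 255, 0, 0, 0, 0, 0, 0, 255]}}

```text
time_s: 34.25
tool_pos: [0.4315, 0.1528, 0.0456]
eef_rot: [[0.001, 1.0, 0.0], [1.0, -0.001, -0.0], [-0.0, 0.0, -1.0]]
ft_force: [0.2, -0.1, 0.5]
gripper_width: 0.0404
grasp_force: 25.0
```

Call:
{"api": "send_rows", "payload": {"series": [0, 0, 0, 0, 0, -1, 255, 0, 0, 0, 0, 0, -3, 255, 0, 0, 0, 0, 0, -4, 255, 0, 0, 0, 0, 0, -3, 255, 0, 0, 0, 0, 0, -2, 255, 0, 0, 0, 0.8, 1.2, 0, 255, 0, 0, 0, 1.8, 2.6, 0, 255, 0, 0, 0, 2, 3, 0, 255, 0, 0, 0, 2, 3, 0, 255, 0, 0, 0, 2, 3, 0, 255]}}

```text
time_s: 35.25
tool_pos: [0.5608, 0.2391, 0.1757]
eef_rot: [[0.002, 1.0, -0.0], [1.0, -0.002, -0.0], [-0.0, -0.0, -1.0]]
ft_force: [-0.2, 1.0, 0.2]
gripper_width: 0.0403
grasp_force: 25.0
```

Call:
{"api": "send_rows", "payload": {"series": [0, 0, 0, 2, 2.6, 0, 255, 0, 0, 0, 1.3, 1.6, 0, 255, 0, 0, 0, 0, 0, 0, 255, 0, 0, 0, 0, 0, 0, 255, 0, 0, 0, 0, 0, 0, 255]}}

```text
time_s: 35.75
tool_pos: [0.6013, 0.271, 0.1759]
eef_rot: [[0.002, 1.0, 0.0], [1.0, -0.002, -0.0], [-0.0, 0.0, -1.0]]
ft_force: [0.2, -0.3, -0.8]
gripper_width: 0.0402
grasp_force: 25.0
```

Target TCP is (.6036, .272, .0555).

Call:
{"api": "send_rows", "payload": {"series": [0, 0, 0, 0.1, 0.2, 2, 255, 0, 0, 0, 0, 0, 3, 255, 0, 0, 0, 0, 0, 3, 255, 0, 0, 0, 0, 0, 2, 255, 0, 0, 0, 0, 0, 1, 255, 0, 0, 0, 0, 0, 0, 255, 0, 0, 0, 0, 0, 0, 255, 0, 0, 0, 0, 0, 0, 255]}}

```text
time_s: 36.55
tool_pos: [0.6043, 0.2729, 0.0672]
eef_rot: [[0.002, 1.0, 0.002], [1.0, -0.002, 0.001], [0.001, 0.002, -1.0]]
ft_force: [-0.4, 0.3, -0.6]
gripper_width: 0.0405
grasp_force: 25.0
```

Call:
{"api": "send_rows", "payload": {"series": [0, 0, 0, 0, 0, 0.6, 255, 0, 0, 0, 0, 0, 0.3, 255, 0, 0, 0, 0, 0, 0.2, 255, 0, 0, 0, 0, 0, 0, 255, 0, 0, 0, 0, 0, 0, 255, 0, 0, 0, 0, 0, 0, 255]}}

```text
time_s: 37.15
tool_pos: [0.6038, 0.2726, 0.0557]
eef_rot: [[0.002, 1.0, 0.001], [1.0, -0.002, -0.0], [-0.0, 0.001, -1.0]]
ft_force: [-2.7, -2.5, 8.9]
gripper_width: 0.0405
grasp_force: 25.0
```

Call:
{"api": "send_rows", "payload": {"series": [0, 0, 0, 0, 0, 0, 0, 0, 0, 0, 0, 0, 0, 0, 0, 0, 0, 0, 0, 0, 0, 0, 0, 0, 0, 0, 0, 0, 0, 0, 0, 0, 0, 0, 0, 0, 0, 0, 0, 0, -2, 0, 0, 0, 0, 0, 0, -4, 0, 0, 0, 0, 0, 0, -4, 0, 0, 0, 0, 0, 0, -4, 0, 0, 0, 0, 0, 0, -3, 0]}}

```text
time_s: 38.15
tool_pos: [0.6039, 0.273, 0.2274]
eef_rot: [[0.001, 1.0, 0.002], [1.0, -0.001, 0.001], [0.001, 0.002, -1.0]]
ft_force: [0.6, -0.0, -0.7]
gripper_width: 0.0871
grasp_force: 0.0
```

Call:
{"api": "send_rows", "payload": {"series": [0, 0, 0, -4, -2, 0, 0, 0, 0, 0, -4, -2, 0, 0, 0, 0, 0, -4, -2, 0, 0, 0, 0, 0, -4, -2, 0, 0, 0, 0, 0, -4, -2, 0, 0, 0, 0, 0, -4, -1, 0, 0, 0, 0, 0, 0, 0, 0, 0, 0, 0, 0, 0, 0, 0, 0]}}

```text
time_s: 38.95
tool_pos: [0.4933, 0.0318, 0.2248]
eef_rot: [[0.004, 1.0, 0.001], [1.0, -0.004, -0.001], [-0.001, 0.001, -1.0]]
ft_force: [-0.0, 1.2, 0.4]
gripper_width: 0.0868
grasp_force: 0.0
```

Run:
```python
from h import *
f=grab_frame("side");save(f,"s9.png");S=world(f);T=world(grab_frame("top"));S0=np.load("side0.npy");T0=np.load("top0.npy")
print(manip.observe()["tool_pos"])
for n,c,r in(("salt",(.6145,-.223),.035),("timer",(.6172,-.127),.04),("mill",(.6128,-.319),.04),("red",(.598,.177),.04),("herb",(.6037,.2724),.035),("tea",(.445,.08),.03),("lime",(.319,.228),.045)):
  for k,P,Q in(("S",S,S0),("T",T,T0)):
    o=[]
    for X in((P,Q) if n in("tea","lime") else (P,)):
      q=X[(X[...,2]>.03 if n not in("tea","lime") else X[...,2]>.008)&(X[...,2]<.19)&(np.hypot(X[...,0]-c[0],X[...,1]-c[1])<r)]
      o+=[len(q)]+([q.min(0).round(3).tolist(),q.max(0).round(3).tolist()] if len(q) else [])
    print(n,k,o)
```

```text
[0.49346369 0.03397563 0.22470901]
salt S [292, [0.594, -0.233, 0.03], [0.634, -0.199, 0.101]]
salt T [381, [0.593, -0.24, 0.031], [0.633, -0.201, 0.103]]
timer S [368, [0.587, -0.15, 0.03], [0.646, -0.096, 0.072]]
timer T [624, [0.586, -0.159, 0.03], [0.645, -0.099, 0.074]]
mill S [78, [0.588, -0.34, 0.131], [0.613, -0.305, 0.181]]
mill T [979, [0.587, -0.345, 0.03], [0.64, -0.293, 0.183]]
red S [888, [0.567, 0.148, 0.03], [0.627, 0.206, 0.1]]
red T [326, [0.569, 0.17, 0.034], [0.625, 0.203, 0.101]]
herb S [788, [0.582, 0.252, 0.03], [0.623, 0.293, 0.12]]
herb T [542, [0.582, 0.249, 0.031], [0.624, 0.29, 0.12]]
tea S [131, [0.426, 0.058, 0.008], [0.465, 0.099, 0.019], 86, [0.426, 0.058, 0.008], [0.458, 0.099, 0.018]]
tea T [0, 138, [0.426, 0.062, 0.008], [0.464, 0.098, 0.02]]
lime S [531, [0.292, 0.209, 0.01], [0.344, 0.253, 0.049], 527, [0.292, 0.208, 0.011], [0.344, 0.254, 0.05]]
lime T [461, [0.293, 0.203, 0.015], [0.345, 0.251, 0.052], 462, [0.293, 0.203, 0.017], [0.345, 0.25, 0.052]]
```

View pics/s9.png

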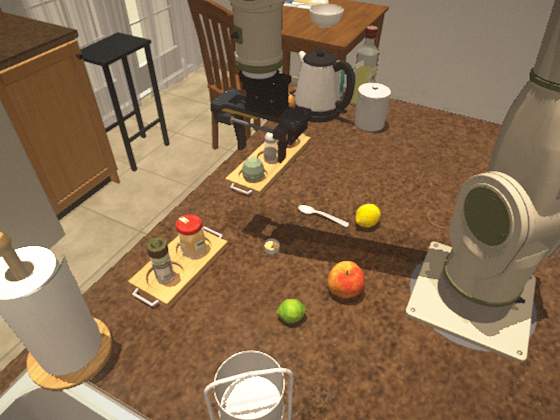

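The final side view shows the red jar at (190,238) and herb jar (160,262) in the two-well board. The timer (253,168) and shaker (270,148) stand in the three-well board, with the mill partly hidden behind the gripper but confirmed by the top depth. The tea light, spoon and lime have not moved.

```bash
python3 -c "
from plant import manip
print(manip.sign_off())"
```

```text
the job is handed in; nothing more can be done
None
```

I made up both boards and handed the job in at about 39 s; depth measurements at the end put all five pieces upright in their wells, and the tea light, teaspoon and lime were not moved.

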